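# Centre the chocolate egg on its plinth

## Task

The dark chocolate egg stands off-centre on the small yellow plinth. Nudge it with light taps of the fingertips, low down near its foot, until it stands upright and still in the middle of the plinth, wholly inside the blue ring seen from above; it rocks easily, so do not tip it, hit it hard, grip it or lift it. Leave the plinth where it is and do not disturb the other plinth with its egg or anything else on the table.

Things in the scene. Friction and masses are not known exactly. Their poses are not given: they have to be found in the camera images.
- egg: Loose dark-chocolate egg with a brass band, about 110 g, round about its z axis, 66 mm tall; origin at the centre of its underside, z up. It stands on a flat foot of only 24 mm diameter, is widest (52 mm diameter) 15 to 18 mm above its foot, where a vertical finger beside it touches it, then narrows to a blunt point. Pushed slowly and low it slides; pushed on its upper slope it jams or rocks.
- plinth: Loose yellow ceramic plinth, 0.9 kg, round about z, 45 mm tall with a flat round top of 100 mm diameter at 45 mm above its origin, on which the egg stands. Origin at the centre of its underside, on the table. A flush blue ring, 66 mm inner and 72 mm outer diameter, is painted round the middle of the top.
- plinth_other: The other plinth, same size and shape but blue with a white ring; leave it alone. Origin at the centre of its underside.
- egg_other: Milk-chocolate egg of the same shape with a white band, standing in the middle of the blue plinth; leave it alone. Origin at the centre of its underside.
- dome: Clear bell-shaped cover with a brass knob, 124 mm diameter, 144 mm tall, loose on the table at the right-hand side, z up, origin at the centre of its underside; leave it alone.
- jar: Amber jar with a blue cap, 70 mm diameter, 100 mm tall, loose on the table at the left-hand side, origin at the centre of its underside; leave it alone.
- spatula: Spatula with a blue handle lying flat on the table between the two plinths, lower than the plinths' tops; origin at its underside; leave it alone.
- nozzle1: Steel piping nozzle, cone 26 mm diameter and 40 mm tall, standing on the table beyond the plinths; origin at the centre of its underside; leave it alone.
- nozzle2: A second such steel nozzle; leave it alone.
- brush: Wooden-handled brush lying on the table to the right of the plinths, lower than the plinths' tops; origin at its underside; leave it alone.
Not all that is in view belongs to the job. There is more than one size of the plinth; the job needs the larger.

How it is judged (in metres and radians):
At the end, for the whole second after the job is handed in: The dark egg stands upright (within 3.5 degrees) and at rest on the yellow plinth, its axis within 7 mm of the plinth's, so that it lies inside the blue ring; both plinths and the other egg are within 12 mm of where they began (horizontal distance between egg and plinth below 0.007 m and angle between egg's own z axis and vertical below 0.06 rad and z of egg in the frame of plinth between 0.042 and 0.048 m and linear speed of egg below 0.01 m/s and angular speed of egg below 0.2 rad/s and distance of each of plinth, egg_other, plinth_other from where it was at the start of the episode below 0.012 m and angle between plinth's own z axis and vertical below 0.03 rad); the robot touches nothing.
It fails at once if the egg is tipped by more than 20 degrees (angle between egg's own z axis and vertical above 0.35 rad).
It fails at once if the egg is lifted off the plinth or falls off it (z of egg in the frame of plinth above 0.055 m or z of egg in the frame of plinth below 0.035 m).
It fails at once if the egg is gripped or hit with more than 12 N (contact force between any of the fingers, the arm and egg above 12 N).
It fails at once if the yellow plinth is shifted by more than 12 mm or tilted (distance of plinth from where it was at the start of the episode above 0.012 m or angle between plinth's own z axis and vertical above 0.1 rad).
It fails at once if the other plinth or its egg is moved by more than 12 mm or tipped, or another thing on the table by more than 20 mm (distance of any of egg_other, plinth_other from where it was at the start of the episode above 0.012 m or angle between egg_other's own z axis and vertical above 0.35 rad or distance of any of dome, jar, spatula, nozzle1, nozzle2, brush from where it was at the start of the episode above 0.02 m).
It also fails if it takes over 48 s, if anything falls off the work surface, if the arm or the gripper's body presses on something with over 40 N, if the wrist force passes 120 N, or if a joint passes its speed limit or range.

## Robot

A 7-joint arm with a two-finger parallel gripper is mounted at the origin on the work surface. World frame = base frame: x ahead of the robot, y to its left, z up, the work surface at z = 0. Lengths are in m, angles in degrees, forces in N, time in s.
With the tool pointing down it reaches from about 0.35 to 0.775 m from the base axis. Payload 3.1 kg.
Tool frame: the origin (TCP) lies at the very end of the fingers, on their centre line; the grasp point (between the pads) lies 19 mm behind it; z points along the fingers, y is the line along which they close (so a half turn about z gives the same grasp; the last joint's range is limited). The gripper opens to 85 mm and grips with 20 to 120 N. Pads are 22 mm wide; open, the fingers measure 114 mm over their backs; the gripper's body (76 mm by 85 mm) begins 54 mm behind the grasp point. The pads swing forward as they close: fully open they stand 13 mm farther back than shut.
Start: joints at [69.288, 17.813, 0.802, 86.603, -0.252, 75.585, -1.558], TCP at [0.173, -0.522, 0.231] pointing down, gripper open.
Joint ranges: [-154.91, 154.91], [-16.99, 109.72], [-72.82, 74.43], [7.12, 147.25], [-82.49, 262.49], [11.32, 116.49], [-174.64, 174.64]. Speed limits (degrees/s): [159.86, 159.86, 180, 180, 180, 180, 180].

## Interface

Orientations are given as a 3x3 rotation matrix whose columns are the frame's x, y, z axes.
In Python, from workcell import * gives the robot as it stands.
- The arm moves only by the tool play_rows, never from a script. Its argument "steps" is text: rows parted by semicolons, each of 7 numbers parted by spaces: the gripper command: -1 is shut, 1 is fully open, values between are in proportion, then the shift along the world's x, y, z in units of 5 cm (1.0 is 5 cm), then the turn, a rotation vector about the world's x, y, z in units of 0.1 rad (1.0 is 0.1 rad). A call has 1 to 20 rows; each row shifts and turns the commanded pose from where the row before left it; what a row does not reach is not made up. A row lasts 1/10 s, in which the tool goes at most 50 mm and 8.59 degrees, less where a joint would pass 70% of its speed; a pose out of reach is approached as far as the arm can. A call with a number of a shift or a turn outside -1 to 1 is refused whole. A call with a gripper value outside its range is refused whole. The fingers move at their own pace and stop on an object; "squeeze" is the grip in N (left out, the last holds). Time passes only in rows, so rows that do not move let the fingers close. It gives the time, the measured TCP pose, the force, the opening and the grip force at its end, in the units of the state.
- get_obs(): the state, without advancing time (a new reading comes with each control period).
- get_image(name): name is "scene" or "top"; returns the picture (420x560x3 uint8, red, green, blue); there is no depth.
- camera_params(name): a dict with "camera_matrix" (3x3 intrinsics, pixels), "dist_coeffs" ([k1, k2, p1, p2, k3] as OpenCV has them; the pictures are not rectified), "camera_from_world" (4x4, takes a point from world to camera coordinates). Camera axes: x right, y up, looking along -z (the intrinsics and any distortion apply to the point x, -y, -z); pixel columns grow to the right and rows downward; lengths in m; the calibration is good to about 2 mm. A picture is of the moment at which its call begins. camera_params takes no time and is no camera call.
- finish_job(): hands the job in; it is judged then, once.
The state is a dict: "time": time; "q": joint angles; "joint_vel": joint speeds; "tau": joint torques, N m; "tcp_pos": TCP position; "tcp_rot": TCP orientation; "wrist_force": force on the tool from outside, world axes, zero at the start; "ft_torque": the same for the moment, N m; "grip_width": opening from 0.0 (shut) to 1.0 (fully open); "finger_force": force on a finger pad.
Only numpy, scipy, OpenCV 4.12 (cv2) and the standard library are available. Lean on these libraries where they do the work, as an engineer would, in place of code of your own. Each camera call takes 0.05 s, during which the arm holds its last target. There are 200 camera calls.

## Working session

There is one attempt and no reset: what is moved stays moved. The work goes in short steps, Python scripts to look and compute and a tool call to move; the robot and the scene stay as the last step left them, time stands still between calls to the robot, and variables do not carry over. Pictures are saved under pics/ and viewed, at most 10 in all, crops included, and the job is handed in when it is done.

Besides the shell and the picture viewer there is one more tool, called after "Emit:" as name(argument=value, ...) on one line, values as JSON. play_rows: Moves the arm, as the interface text tells. Shifts and turns lie within -1 to 1; 1 stands for 5 cm of shift or 0.1 rad of turn. Its arguments: {"type":"object","properties":{"steps":{"type":"string"},"squeeze":{"type":"number"}},"required":["steps"]}

```bash
mkdir -p pics; python3 - <<'E'
from workcell import *
import cv2,numpy as np
for n in("scene","top"):
    cv2.imwrite(f"pics/{n}0.png",get_image(n)[:,:,::-1]); p=camera_params(n); print(n,p)
o=get_obs();print(o)
E
```

```text
scene {'camera_matrix': array([[431.42579533,   0.        , 284.23180209],
       [  0.        , 431.42579533, 209.04460704],
       [  0.        ,   0.        ,   1.        ]]), 'dist_coeffs': array([-0.09257004,  0.        ,  0.        ,  0.        ,  0.        ]), 'camera_from_world': array([[-0.1939597 ,  0.98088631, -0.01554639,  0.13162491],
       [-0.66663727, -0.12016105,  0.73563311,  0.32750596],
       [ 0.71970437,  0.15304698,  0.67720177, -1.71417867],
       [ 0.        ,  0.        ,  0.        ,  1.        ]])}
top {'camera_matrix': array([[380.00063398,   0.        , 281.7506868 ],
       [  0.        , 380.00063398, 206.24996145],
       [  0.        ,   0.        ,   1.        ]]), 'dist_coeffs': array([-0.0786734,  0.       ,  0.       ,  0.       ,  0.       ]), 'camera_from_world': array([[ 0.00524784, -0.99997909, -0.00377954,  0.01129968],
       [ 0.98542925,  0.00452885,  0.17002555, -0.5525338 ],
       [-0.17000487, -0.00461673,  0.98543241, -1.28333709],
       [ 0.        ,  0.        ,  0.        ,  1.        ]])}
{'time': 0.1, 'q': array([69.28969022, 17.85578073,  0.80167055, 86.68038385, -0.25339668,
       75.5859395 , -1.55957084]), 'joint_vel': array([ 0.01392345,  0.01025924, -0.03047814, -0.28521448, -0.01037689,
       -0.0103214 ,  0.07708285]), 'tau': array([ 5.58192241e-04, -3.80859482e+01,  1.46422363e-01, -2.31242573e+01,
        1.22803001e-02,  8.06906173e-03,  2.59576723e-06]), 'tcp_pos': array([ 0.17270704, -0.52150206,  0.23034723]), 'tcp_rot': array([[ 9.49293377e-01,  3.14390780e-01, -7.22748981e-04],
       [ 3.14391604e-01, -9.49291331e-01,  1.97190258e-03],
       [-6.61513512e-05, -2.09914027e-03, -9.99997795e-01]]), 'wrist_force': array([-0.31243391,  0.75705707, -0.0915232 ]), 'ft_torque': array([-0.01041629, -0.00673472, -0.01470344]), 'finger_force': 0.0, 'grip_width': 1.0003107639203284}
```

View pics/scene0.png

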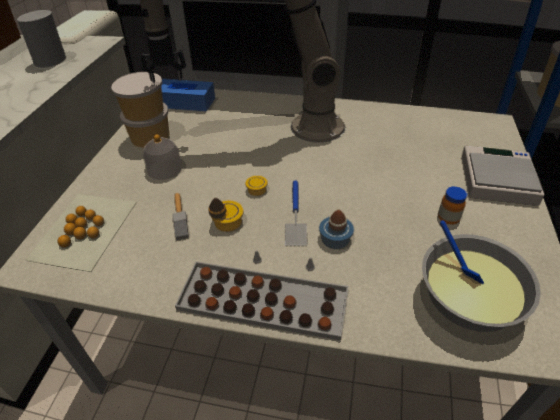

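View pics/top0.png

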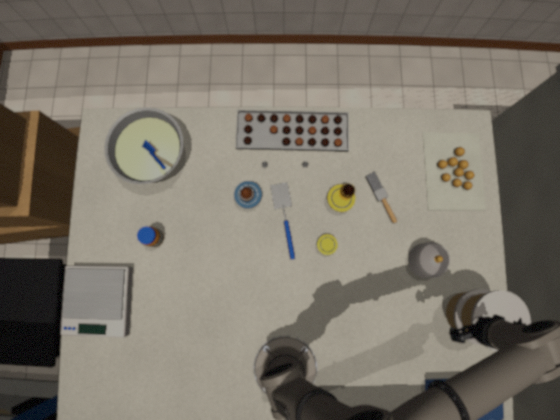

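The top view shows the yellow plinth at about (341,197), with the dark egg at about (348,190). The small yellow dish at (327,244) is a decoy. The blue plinth is at (248,194), the spatula at (285,210) and the brush at (380,197). I'll enlarge the plinth in both views.

```bash
cat > h.py <<'E'
from workcell import *
import cv2,numpy as np
F=np.diag([1,-1,-1.])
def proj(n,P):
    p=camera_params(n);T=p["camera_from_world"]
    R=F@T[:3,:3];t=F@T[:3,3]
    return cv2.projectPoints(np.atleast_2d(np.asarray(P,float)),cv2.Rodrigues(R)[0],t,p["camera_matrix"],p["dist_coeffs"])[0][:,0]
def back(n,uv,z):
    p=camera_params(n);T=p["camera_from_world"];R=F@T[:3,:3];t=F@T[:3,3]
    x=cv2.undistortPoints(np.array([[uv]],float),p["camera_matrix"],p["dist_coeffs"])[0,0]
    d=R.T@np.array([x[0],x[1],1]);c=-R.T@t
    return c+d*(z-c[2])/d[2]
def crop(n,img,c,r=30,s=9):
    u,v=map(int,c);return cv2.resize(img[v-r:v+r,u-r:u+r],None,fx=s,fy=s,interpolation=cv2.INTER_CUBIC)
E
python3 - <<'E'
from h import *
a=cv2.imread("pics/scene0.png");b=cv2.imread("pics/top0.png")
cv2.imwrite("pics/c0.png",np.hstack([crop(0,a,(225,212),28,7),crop(0,b,(341,195),28,7)]))
c=back("top",(341,197),.045);print(c,back("scene",(229,212),.045),back("top",(248,194),.045), back("top",(327,244),.02))
E
```

```text
[ 0.58694792 -0.19480585  0.045     ] [ 0.58769275 -0.18578178  0.045     ] [0.59622459 0.13344663 0.045     ] [ 0.4230961  -0.14581494  0.02      ]
```

View pics/c0.png

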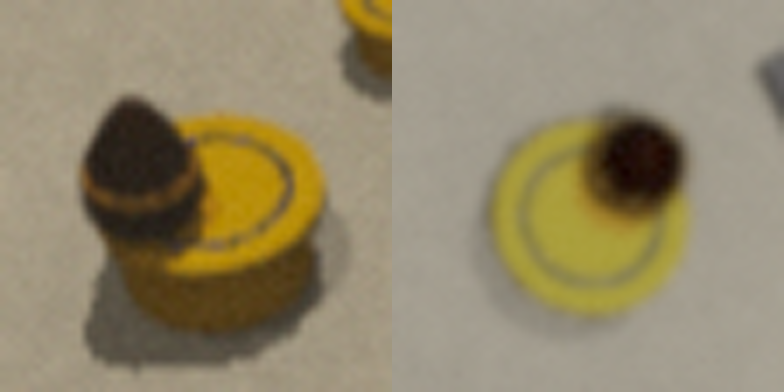

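The crops show the egg standing over the far-right part of the ring, which is towards +x and -y. It has to go towards -x and +y. I'll fit silhouettes for accurate positions.

```bash
cat >> h.py <<'E'
from scipy.optimize import minimize
A=np.linspace(0,2*np.pi,72,endpoint=False)
PZ=np.array([0,5,10,16.5,25,35,45,55,62,65.5])/1e3;PR=np.array([12,20,24.5,26,25,21.5,16.5,11,6,2])/1e3
def ring(x,y,z,r):return np.c_[x+r*np.cos(A),y+r*np.sin(A),np.full(72,z)]
def egg(x,y,z0=.045):return np.vstack([ring(x,y,z0+z,r) for z,r in zip(PZ,PR)])
def hull(n,P,o,s=8,w=60):
    m=np.zeros((w*s,w*s),np.uint8);h=cv2.convexHull(((proj(n,P)-o+.5)*s*16).astype(np.int32))
    cv2.fillPoly(m,[h],255,shift=4);return cv2.resize(m,(w,w),interpolation=cv2.INTER_AREA)/255.
def big(m):
    k,l,s,_=cv2.connectedComponentsWithStats(m.astype(np.uint8));return l==1+np.argmax(s[1:,4])
def fit(n,img,g=(.59,-.195),eg=None,what="both"):
    """img BGR -> plinth xy, egg xy, residual pixels"""
    c=proj(n,[*g,.06])[0];o=np.round(c)-30;u,v=o.astype(int);I=img[v:v+60,u:u+60].astype(int)
    B,G,R=I[...,0],I[...,1],I[...,2]
    Y=big((R-B>70)&(R>110)).astype(float)
    D=(R<85)&(R-B<45)
    yy,xx=np.mgrid[:60,:60];D=big(D&(np.hypot(xx-30,yy-30)<26)) if n=="top" else big(D&(yy<38))
    h=cv2.convexHull(np.argwhere(D)[:,::-1].astype(np.int32));Dm=np.zeros((60,60),np.uint8);cv2.fillPoly(Dm,[h],1);
    eg=eg if eg is not None else (g[0]+.02,g[1]-.02)
    fe=lambda p:np.abs(hull(n,egg(*p),o)-Dm)[:(60 if n=="top" else 30)].sum()
    S=lambda p:np.array([p,p+[.006,0],p+[0,.006]])
    e=min((minimize(fe,np.array(s),method="Nelder-Mead",options=dict(initial_simplex=S(np.array(s)),xatol=1e-4)) for s in (eg,(eg[0]-.01,eg[1]+.01))),key=lambda r:r.fun)
    E=cv2.dilate(np.maximum(hull(n,egg(*e.x),o),Dm),np.ones((3,3)))
    fp=lambda p:(np.abs(hull(n,ring(*p,.045,.05),o)-cv2.morphologyEx(Y,cv2.MORPH_CLOSE,np.ones((3,3))))*(1-E)).sum()
    q=minimize(fp,np.array(g),method="Nelder-Mead",options=dict(initial_simplex=S(np.array(g)),xatol=1e-4))
    return q.x,e.x,q.fun,e.fun,Dm.sum(),Y.sum(),o
E
python3 - <<'E'
from h import *
v=[]
for n in("scene","top"):
    a=cv2.imread(f"pics/{n}0.png");r=fit(n,a);print(n,*[np.round(x,4) for x in r],"off mm",np.round((r[1]-r[0])*1e3,1))
    for P,c in((ring(*r[0],.045,.05),(0,255,0)),(ring(*r[0],.045,.0345),(255,0,0)),(egg(*r[1]),(0,0,255))):
        o=r[6];s=7
        if n=='x':pass
        if c==(0,255,0): b=cv2.resize(a[int(o[1]):int(o[1])+60,int(o[0]):int(o[0])+60],None,fx=s,fy=s,interpolation=cv2.INTER_CUBIC)
        q=((proj(n,P)-o+.5)*s).astype(np.int32);q=cv2.convexHull(q)
        cv2.polylines(b,[q],True,c,1)
    v.append(b)
cv2.imwrite("pics/f0.png",np.hstack(v))
E
```

```text
scene [ 0.5838 -0.1948] [ 0.6053 -0.2167] 35.4815 7.4431 239 353.0 [195. 178.] off mm [ 21.5 -22. ]
top [ 0.5856 -0.1947] [ 0.6142 -0.2192] 33.4411 66.8118 109 432.0 [312. 165.] off mm [ 28.6 -24.5]
```

View pics/f0.png

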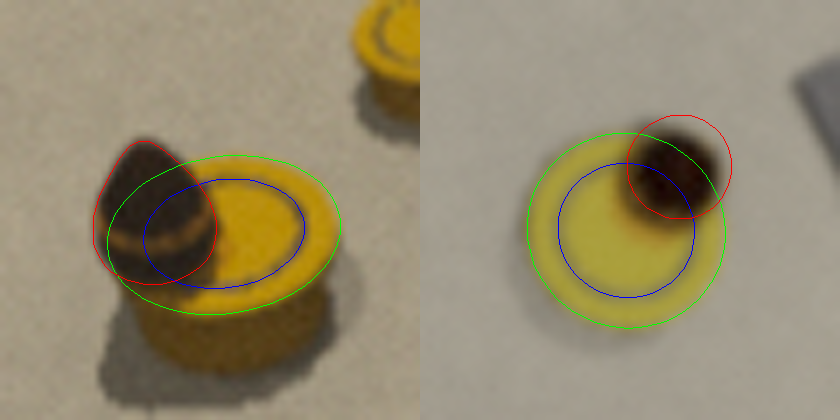

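The scene fit overlays the egg well. Its offset from the plinth centre is about (+21.5, -22) mm, and the plinth is at about (0.585, -0.195). The top egg mask was too strict, so I'll loosen it. The plan is to cradle the egg between half-open fingertips and push along (-1,+1). First the arm goes to a point high behind the egg.

Emit:
play_rows(steps="-0.29 0.47 0.26 0 0 0 -0.55;-0.29 0.47 0.26 0 0 0 -0.55;-0.29 0.47 0.26 0 0 0 -0.55;-0.29 0.47 0.26 0 0 0 -0.55;-0.29 0.47 0.26 0 0 0 -0.55;-0.29 0.47 0.26 0 0 0 -0.55;-0.29 0.47 0.26 0 0 0 -0.55;-0.29 0.47 0.26 0 0 0 -0.55;-0.29 0.47 0.26 0 0 0 -0.55;-0.29 0.47 0.26 0 0 0 -0.55;-0.29 0.47 0.26 0 0 0 -0.55;-0.29 0.47 0.26 0 0 0 -0.55;-0.29 0.47 0.26 0 0 0 -0.55;-0.29 0.47 0.26 0 0 0 -0.55;-0.29 0.47 0.26 0 0 0 -0.55;-0.29 0.47 0.26 0 0 0 -0.55;-0.29 0.47 0.26 0 0 0 -0.55;-0.29 0.47 0.26 0 0 0 -0.55;-0.29 0.47 0.26 0 0 0 -0.55;-0.29 0 0 0 0 0 0")

```text
time: 2.1
tcp_pos: [0.6228, -0.2698, 0.2294]
tcp_rot: [[0.753, -0.658, 0.0], [-0.658, -0.753, 0.005], [-0.003, -0.004, -1.0]]
wrist_force: [-0.1, 0.7, -1.2]
grip_width: 0.355
finger_force: 0.0
```

```bash
python3 - <<'E'
from h import *
for n in("scene","top"): cv2.imwrite(f"pics/{n}1.png",get_image(n)[:,:,::-1])
o=get_obs();print(o["time"],o["tcp_pos"],o["tcp_rot"],o["grip_width"],o["q"])
print(back("top",(374,180),.02),back("top",(386,196),.02),fit("scene",cv2.imread("pics/scene1.png")))
cv2.imwrite("pics/s1.png",cv2.resize(cv2.imread("pics/scene1.png")[100:300,80:350],None,fx=2.9,fy=2.9,interpolation=cv2.INTER_CUBIC))
E
```

```text
2.2 [ 0.61934731 -0.27443984  0.23011624] [[ 7.49693108e-01 -6.61782005e-01 -2.19569826e-03]
 [-6.61782760e-01 -7.49695512e-01  4.66913551e-04]
 [-1.95510012e-03  1.10303338e-03 -9.99997480e-01]] 0.35526281813597094 [  22.58859077   33.72755935   -0.26374445   62.8945639     0.17067623
   83.50470502 -109.08643193]
[ 0.6555045  -0.32049297  0.02      ] [ 0.59646193 -0.36195414  0.02      ] (array([ 0.61221985, -0.19537711]), array([ 0.64525, -0.19925]), np.float64(191.4975932333718), np.float64(282.0), np.uint64(350), np.float64(111.0), array([195., 178.]))
```

View pics/s1.png

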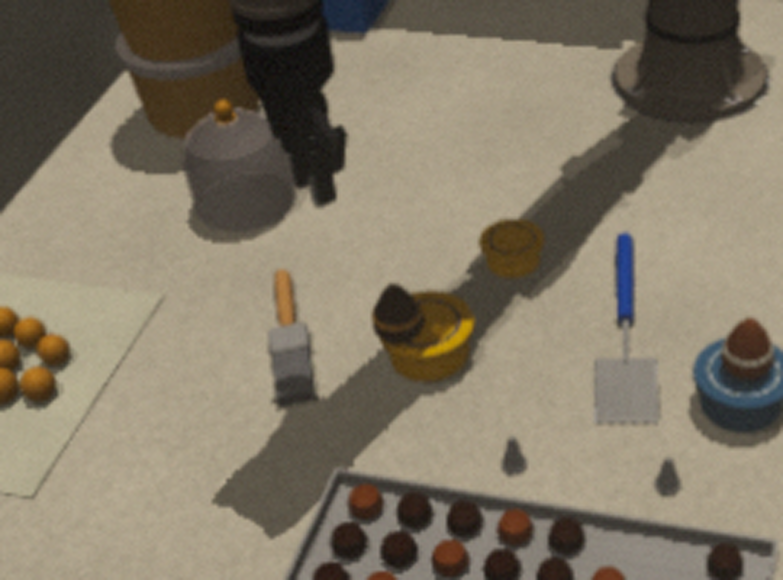

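The gripper is clear of everything. Its shadow falls on the plinth, so I'll base the masks on colour ratios and refit the egg.

```bash
python3 - <<'E'
s=open('h.py').read()
s=s.replace("Y=big((R-B>70)&(R>110)).astype(float)","q=(R-B)/(R+1.);Y=big((q>.48)&(R>80)).astype(float)")
s=s.replace("D=(R<85)&(R-B<45)","D=((R<85)&(R-B<45)) if n=='scene' else (R<115)&(G<85)")
open('h.py','w').write(s)
E
python3 - <<'E'
from h import *
for k in "01":
  for n in("scene","top"):
    r=fit(n,cv2.imread(f"pics/{n}{k}.png"));print(k,n,*[np.round(x,4) for x in r],"off",np.round((r[1]-r[0])*1e3,1))
E
```

```text
0 scene [ 0.5921 -0.1914] [ 0.6053 -0.2167] 173.3577 7.4431 239 545.0 [195. 178.] off [ 13.2 -25.3]
0 top [ 0.5856 -0.1946] [ 0.607  -0.2133] 34.1057 24.5098 152 463.0 [312. 165.] off [ 21.4 -18.8]
1 scene [ 0.6155 -0.1899] [ 0.6452 -0.1993] 76.6716 282.0 350 427.0 [195. 178.] off [29.7 -9.3]
1 top [ 0.5828 -0.1945] [ 0.5308 -0.1847] 9.1804 566.1451 747 436.0 [312. 165.] off [-52.    9.8]
```

Both cameras agree on the egg at about (0.606, -0.2155) and the plinth at (0.5848, -0.1948), so the push is 29.5 mm at 135°. I'll descend behind the egg with a 52 mm standoff.

Emit:
play_rows(steps="-0.29 0.12 0.11 0 0 0 -0.16;-0.29 0.12 0.11 0 0 0 -0.16;-0.29 0.12 0.11 -0.3 0 0 -0.16;-0.29 0.12 0.11 -0.4 0 0 -0.15;-0.29 0 0 -0.5 0 0 0;-0.29 0 0 -0.5 0 0 0;-0.29 0 0 -0.5 0 0 0;-0.29 0 0 -0.5 0 0 0;-0.29 0 0 -0.4 0 0 0;-0.29 0 0 -0.3 0 0 0;-0.29 0 0 -0.1 0 0 0;-0.29 0 0 -0.1 0 0 0;-0.29 0 0 0 0 0 0;-0.29 0 0 0 0 0 0")

```text
time: 3.6
tcp_pos: [0.6442, -0.2534, 0.0524]
tcp_rot: [[0.705, -0.709, 0.002], [-0.709, -0.705, -0.001], [0.002, -0.001, -1.0]]
wrist_force: [-0.3, 0.4, -0.4]
grip_width: 0.355
finger_force: 0.0
```

```bash
python3 - <<'E'
from h import *
v=[]
for n in("scene","top"):
    a=get_image(n)[:,:,::-1].copy();cv2.imwrite(f"pics/{n}2.png",a)
    v.append(crop(0,a,proj(n,[.61,-.22,.06])[0],35,8)[:, :] if 0 else cv2.resize(a[int(proj(n,[.61,-.22,.06])[0][1])-35:][:70,int(proj(n,[.61,-.22,.06])[0][0])-35:][:,:70],(400,400),interpolation=cv2.INTER_CUBIC))
cv2.imwrite("pics/d2.png",np.hstack(v));o=get_obs();print(o["tcp_pos"],o["tcp_rot"],o["wrist_force"])
E
```

```text
[ 0.64423468 -0.25344654  0.05255249] [[ 7.05051481e-01 -7.09153057e-01  2.08596813e-03]
 [-7.09153239e-01 -7.05053953e-01 -7.79158407e-04]
 [ 2.02326264e-03 -9.29924267e-04 -9.99997521e-01]] [-0.32183203  0.02175288  0.54786456]
```

View pics/d2.png

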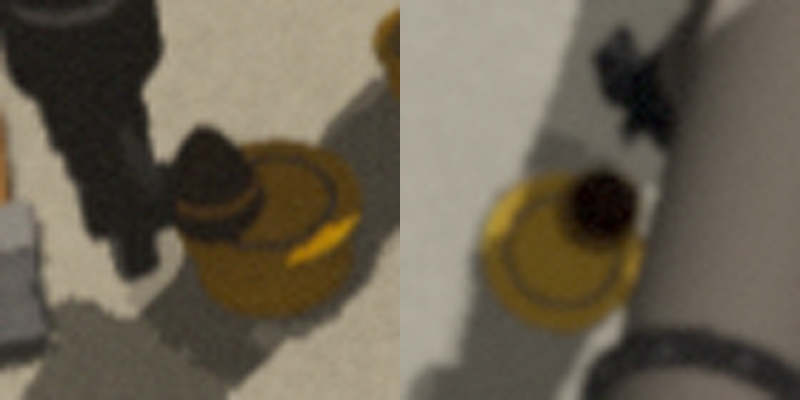

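The scene view shows the fingers left of and behind the egg and clear of it. The top view shows the egg in front of the gap between the fingertips. The push starts now, faster at first and then slow.

Emit:
play_rows(steps="-0.29 -0.042 0.042 -0.02 0 0 0;-0.29 -0.042 0.042 -0.02 0 0 0;-0.29 -0.042 0.042 0 0 0 0;-0.29 -0.042 0.042 0 0 0 0;-0.29 -0.03 0.03 0 0 0 0;-0.29 -0.02 0.02 0 0 0 0;-0.29 -0.02 0.02 0 0 0 0;-0.29 -0.02 0.02 0 0 0 0;-0.29 -0.02 0.02 0 0 0 0;-0.29 -0.02 0.02 0 0 0 0;-0.29 -0.02 0.02 0 0 0 0;-0.29 -0.02 0.02 0 0 0 0;-0.29 -0.02 0.02 0 0 0 0;-0.29 -0.02 0.02 0 0 0 0;-0.29 -0.02 0.02 0 0 0 0;-0.29 0 0 0 0 0 0")

```text
time: 5.3
tcp_pos: [0.6233, -0.2331, 0.0493]
tcp_rot: [[0.705, -0.709, -0.0], [-0.709, -0.705, 0.0], [-0.0, 0.0, -1.0]]
wrist_force: [1.3, -0.2, 0.1]
grip_width: 0.352
finger_force: 0.3
```

```bash
cat >> h.py <<'E'
def look(k,c=(.595,-.205,.06)):
    v=[]
    for n in("scene","top"):
        a=get_image(n)[:,:,::-1].copy();cv2.imwrite(f"pics/{n}{k}.png",a);u,w=np.round(proj(n,c)[0]).astype(int)-30
        b=cv2.resize(a[w:w+60,u:u+60],(400,400),interpolation=cv2.INTER_CUBIC);s=400/60
        for P,col in((ring(.5848,-.1948,.045,.05),(0,255,0)),(egg(.5848,-.1948),(0,0,255))):
            cv2.polylines(b,[cv2.convexHull(((proj(n,P)-[u,w]+.5)*s).astype(np.int32))],True,col,1)
        v.append(b)
    cv2.imwrite(f"pics/d{k}.png",np.hstack(v));o=get_obs();print(o["time"],o["tcp_pos"],o["wrist_force"])
E
python3 -c "
from h import *
look(3)"
```

```text
5.4 [ 0.62336329 -0.23310461  0.04926619] [ 0.45913388 -0.43882644  0.17669622]
```

View pics/d3.png

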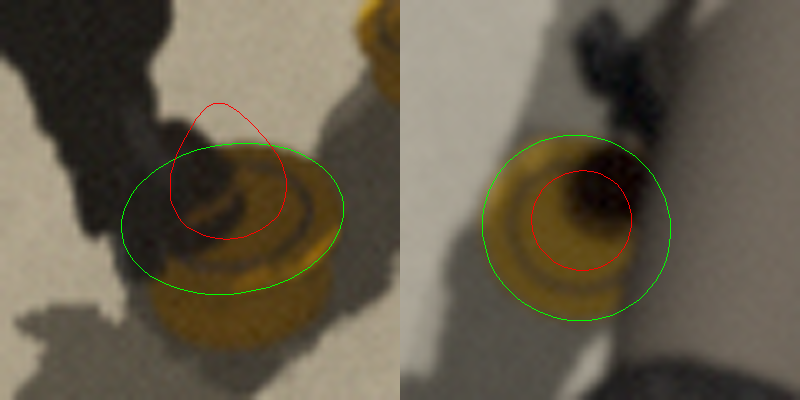

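The fingers are touching (0.3 N), and the egg has moved about 7 mm towards the target outline, still upright. Next is another 12 mm per axis, then a retreat to look.

Emit:
play_rows(steps="-0.29 -0.02 0.02 0 0 0 0;-0.29 -0.02 0.02 0 0 0 0;-0.29 -0.02 0.02 0 0 0 0;-0.29 -0.02 0.02 0 0 0 0;-0.29 -0.02 0.02 0 0 0 0;-0.29 -0.02 0.02 0 0 0 0;-0.29 -0.02 0.02 0 0 0 0;-0.29 -0.02 0.02 0 0 0 0;-0.29 -0.02 0.02 0 0 0 0;-0.29 -0.02 0.02 0 0 0 0;-0.29 -0.02 0.02 0 0 0 0;-0.29 -0.02 0.02 0 0 0 0;-0.29 0 0 0 0 0 0;-0.29 0 0 0 0 0 0")

```text
time: 6.8
tcp_pos: [0.6114, -0.221, 0.0492]
tcp_rot: [[0.705, -0.709, -0.0], [-0.709, -0.705, 0.0], [-0.001, 0.0, -1.0]]
wrist_force: [0.4, -0.5, 0.6]
grip_width: 0.357
finger_force: 0.2
```

Emit:
play_rows(steps="-0.29 0.02 -0.02 0 0 0 0;-0.29 0.06 -0.06 0 0 0 0;-0.29 0.1 -0.1 0 0 0 0;-0.29 0.1 -0.1 0 0 0 0;-0.29 0.1 -0.1 0 0 0 0;-0.29 0.1 -0.1 0 0 0 0;-0.29 0.1 -0.1 0 0 0 0;-0.29 0.02 -0.02 0 0 0 0;-0.29 0 0 0 0 0 0;-0.29 0 0 0 0 0 0")

```text
time: 7.8
tcp_pos: [0.6414, -0.2509, 0.0492]
tcp_rot: [[0.705, -0.709, -0.0], [-0.709, -0.705, 0.0], [-0.001, -0.0, -1.0]]
wrist_force: [-0.3, 0.5, -0.3]
grip_width: 0.359
finger_force: 0.0
```

```bash
python3 -c "
from h import *
look(4)
for n in('scene','top'):
    r=fit(n,cv2.imread(f'pics/{n}4.png'),eg=(.588,-.198));print(n,*[np.round(x,4) for x in r])"
```

```text
7.9 [ 0.64139151 -0.25074365  0.04929676] [0.24430759 0.11420904 1.51466153]
scene [ 0.6228 -0.1912] [ 0.6566 -0.1901] 173.0313 477.0 616 250.0 [195. 178.]
top [ 0.599 -0.207] [ 0.5282 -0.1781] 0.0 1376.098 1557 353.0 [312. 165.]
```

View pics/d4.png

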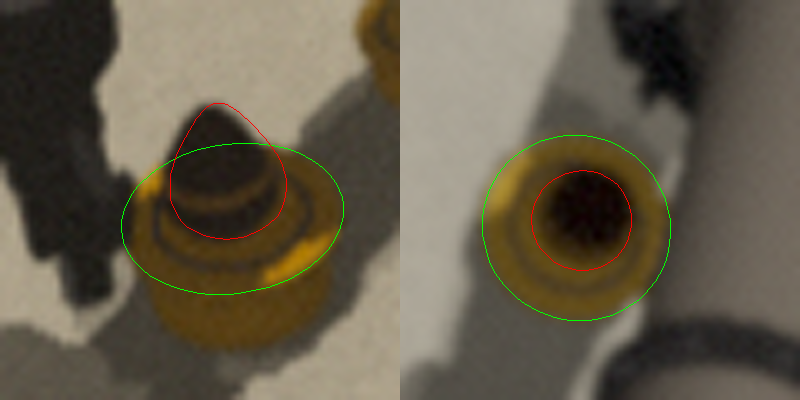

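The egg is upright and about 4 mm short on each axis in both views: apex at (210,107) against a target of (219,103) in the scene, and (587,213) against (582,220) in the top. One more light tap to TCP (0.6076, -0.2172), then I'll withdraw fully for a clean look.

Emit:
play_rows(steps="-0.29 -0.1 0.1 0 0 0 0;-0.29 -0.1 0.1 0 0 0 0;-0.29 -0.1 0.1 0 0 0 0;-0.29 -0.1 0.1 0 0 0 0;-0.29 -0.06 0.06 0 0 0 0;-0.29 -0.04 0.04 0 0 0 0;-0.29 -0.02 0.02 0 0 0 0;-0.29 -0.02 0.02 0 0 0 0;-0.29 -0.02 0.02 0 0 0 0;-0.29 -0.02 0.02 0 0 0 0;-0.29 -0.02 0.02 0 0 0 0;-0.29 -0.02 0.02 0 0 0 0;-0.29 -0.02 0.02 0 0 0 0;-0.29 -0.02 0.02 0 0 0 0;-0.29 -0.02 0.02 0 0 0 0;-0.29 -0.02 0.02 0 0 0 0;-0.29 0 0 0 0 0 0;-0.29 0 0 0 0 0 0")

```text
time: 9.7
tcp_pos: [0.6064, -0.2161, 0.0492]
tcp_rot: [[0.705, -0.709, -0.0], [-0.709, -0.705, 0.0], [-0.0, 0.0, -1.0]]
wrist_force: [0.9, -1.1, 1.2]
grip_width: 0.358
finger_force: 0.2
```

Emit:
play_rows(steps="-0.29 0.02 -0.02 0 0 0 0;-0.29 0.06 -0.06 0 0 0 0;-0.29 0.1 -0.1 0 0 0 0;-0.29 0.1 -0.1 0 0 0 0;-0.29 0.1 -0.1 0 0 0 0;-0.29 0.1 -0.1 0 0 0 0;-0.29 0.1 -0.1 0 0 0 0;-0.29 0.02 -0.02 0.3 0 0 0;-0.29 0 0 0.6 0 0 0;-0.29 0 0 0.6 0 0 0;-0.29 0 0 0.6 0 0 0;-0.29 0 0 0.6 0 0 0;-0.29 -0.2 -0.4 0.6 0 0 0;-0.29 -0.5 -0.5 0.2 0 0 0;-0.29 -0.5 -0.5 0 0 0 0;-0.29 -0.5 -0.5 0 0 0 0;-0.29 -0.5 -0.5 0 0 0 0;-0.29 -0.5 -0.5 0 0 0 0;-0.29 -0.5 -0.5 0 0 0 0;-0.29 -0.5 -0.5 0 0 0 0")

```text
time: 11.7
tcp_pos: [0.4505, -0.4425, 0.2245]
tcp_rot: [[0.705, -0.709, 0.0], [-0.709, -0.705, -0.0], [0.0, 0.0, -1.0]]
wrist_force: [0.6, 0.2, -0.2]
grip_width: 0.355
finger_force: 0.0
```

Emit:
play_rows(steps="-0.29 -0.5 -0.3 0 0 0 0;-0.29 -0.5 -0.2 0 0 0 0;-0.29 -0.5 0 0 0 0 0;-0.29 0 0 0 0 0 0")

```text
time: 12.1
tcp_pos: [0.3714, -0.4688, 0.2248]
tcp_rot: [[0.7, -0.714, -0.003], [-0.714, -0.7, -0.001], [-0.001, 0.003, -1.0]]
wrist_force: [-0.7, 0.7, 0.7]
grip_width: 0.357
finger_force: 0.0
```

```bash
python3 -c "
from h import *
look(5)
for n in('scene','top'):
    r=fit(n,cv2.imread(f'pics/{n}5.png'),eg=(.588,-.198));print(n,*[np.round(x,4) for x in r])"
```

```text
12.2 [ 0.37656828 -0.46660397  0.22466596] [ 0.60523784 -0.64221318  0.37692851]
scene [ 0.6069 -0.1895] [ 0.5817 -0.194 ] 153.8317 38.6314 151 559.0 [195. 178.]
top [ 0.5848 -0.1932] [ 0.5839 -0.1927] 49.9765 33.1529 144 427.0 [312. 165.]
```

View pics/d5.png

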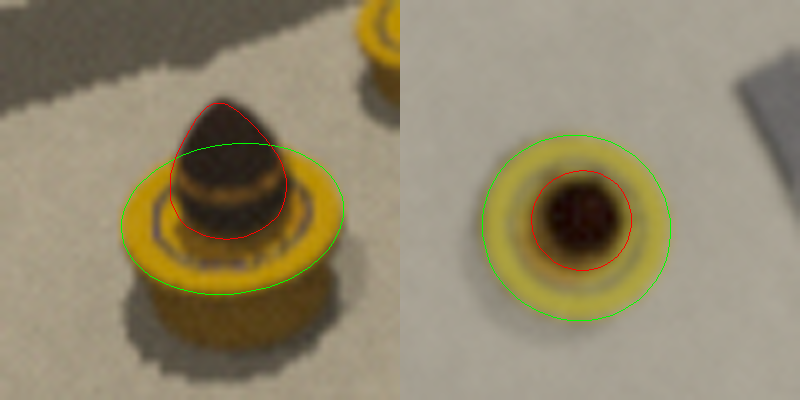

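In both clean views the egg stands upright and fills the target outline. The fits put it within about 3 mm of the plinth axis, the plinth hasn't moved, and the arm is clear.

```bash
python3 -c "
from workcell import *
print(finish_job())"
```

```text
the job is handed in; nothing more can be done
None
```

The dark egg stands upright inside the blue ring, about 3 mm or less from the plinth's centre by the camera fits, with the yellow plinth unmoved and the arm clear; the job is handed in, but no verdict came back.

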